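# Hook up a bracket shelf and stand the kitchen timer on it

## Robot

A 6-joint arm with a two-finger parallel gripper is mounted at the origin on a cart in front of the work surface, level with it; the furniture and walls round the work are solid. World frame = base frame: x ahead of the robot, y to its left, z up, the work surface at z = 0. Lengths are in mm, angles in rad, forces in N, time in s.
With the tool pointing down it reaches from about 350 to 775 mm from the base axis. Payload 7.3 kg.
Tool frame: the origin (TCP) lies on the centre line of the jaws, within the pads' length; the fingertips stand 22 mm ahead of it and the grasp point (between the pads) lies 3 mm ahead of it; z points along the fingers, y is the direction in which the jaws open and shut (so a half turn about z gives the same grasp; the last joint's range is limited). The gripper opens to 92 mm and grips with 3 to 60 N. Pads are 19 mm wide; open, the fingers measure 130 mm over their backs; the gripper's body (75 mm by 190 mm) begins 47 mm behind the grasp point.
Start: joints at [-1.399, 0.342, 1.524, -0, 1.275, -0.146], TCP at [164.073, -498.721, 248.741] pointing down, gripper open.
Joint ranges: [-2.53, 2.53], [-0.77, 2.02], [0.04, 2.7], [-1, 4.14], [0.28, 2.66], [-3.11, 3.11]. Speed limits (rad/s): [2.57, 2.57, 3.14, 3.14, 3.14, 3.14].

## Interface

Orientations are given as [roll, pitch, yaw] about the fixed x, y, z axes, in that order (R = Rz(yaw) Ry(pitch) Rx(roll)).
In Python, from plant import get_obs, capture, close_job gives the robot as it stands.
- The arm moves only by the tool carry_out, never from a script. Its arguments are lists of equal length, an entry for each row: "xyz": the shift along the tool's x, y, z scaled (see below), a list of three; "dr": the turn, a rotation vector about the tool's x, y, z scaled (see below), a list of three. A call has 1 to 8 rows; each row shifts and turns the commanded pose from where the row before left it, along the tool's axes as they then stand; what a row does not reach is not made up. The controller multiplies each number of a shift by 0.06 m and each number of a turn by 8 degrees. A row lasts 1/8 s, in which the tool goes at most 62.5 mm and 10.7 degrees, less where a joint would pass 70% of its speed; a pose out of reach is approached as far as the arm can. A call with a number of a shift or a turn outside -1 to 1 is refused whole. A call with a gripper value outside its range is refused whole. "gripper" is the gripper's target within -1 to 1 (fully open at 1, half-way at 0, shut at -1), set as the call begins (left out, the last holds). The fingers move at their own pace and stop on an object; the grip force is fixed at half the most. Time passes only in rows, so rows that do not move let the fingers close. It gives the time, the measured TCP pose, the force and the opening at its end, in the units of the state.
- get_obs(): the state, without advancing time (a new reading comes with each control period).
- capture(name): name is "scene" or "top" or "wrist"; returns a dict with "image" (384x512x3 uint8, blue, green, red), "fx", "fy", "cx", "cy" (pixels), "D" ([k1, k2, p1, p2, k3] as OpenCV has them; the pictures are not rectified), "pose" (4x4, takes a point from camera to world coordinates). Camera axes: x right, y up, looking along -z (the intrinsics and any distortion apply to the point x, -y, -z); pixel columns grow to the right and rows downward; lengths in mm; the calibration is good to about 2 mm. A picture is of the moment at which its call begins. There is no depth.
- close_job(): hands the job in, once; it reports no verdict.
The state is a dict: "time": time; "joint_positions": joint angles; "dq": joint speeds; "tau": joint torques, N m; "tool_pos": TCP position; "tcp_rot": TCP orientation; "contact_force": force on the tool from outside, world axes, zero at the start; "moment": the same for the moment, N m; "grip_width": finger opening in mm.
Only numpy, scipy, OpenCV 4.12 (cv2) and the standard library are available. Lean on these libraries where they do the work, as an engineer would, in place of code of your own. Each camera call takes 0.05 s, during which the arm holds its last target.

## Task

Hook the small shelf bracket's two claws into the upper pair of slots of the slotted upright and press it down until it is fully home and the spring catch has clicked out over its bar. Then stand the kitchen timer upright on the shelf, square across it, with its screen facing out, away from the upright. Leave the other things where they are.

Things in the scene. Friction and masses are not known exactly. Their poses are not given: they have to be found in the camera images.
- upright: Fixed slotted aluminium upright, 80 wide, 215 tall, black end cap, on a 110 wide, 8 thick foot plate reaching 62 behind the face and 2 before it. Origin on the table under the middle of the slotted face; +x into the upright, y along the face, z up. When the bracket is home its origin lies at (0, 0, 75 mm) in this frame, axes parallel; play about 1 mm in x, 3 mm in y.
- slots (a point): Middle of the upper pair of slots, on the upright's face at (0, 0, 160 mm) in its frame. Each slot is 12 wide, centred at y = +24 and -24 mm, z 139 to 181 mm above the table; the face is 5 thick. The lower pair (z 28 to 70 mm) is not used.
- shelf_catch (a joint): Spring catch of the upright: round steel nose, 12 mm across, standing 4 mm out of the face between the upper slots, 152 mm above the table. Value in m: 0 = out, grows as it is pushed into the face (to 0.005). With the bracket home it stands out above the bracket's bar.
- bracket: Loose steel shelf bracket, 0.2 kg, standing on its flat underside. Two cheek plates (outer faces y = +-27 mm, z 0 to 86, x 0 to -88; only z 64 to 86 from there to -126) carry a shelf 54 wide, top at z = 90, x -8 to -130 mm, with a 6 high lip at its front end. Origin on the underside, middle of the rear edge; -x to the shelf's front, +x to the claws, z up. Can be gripped across the cheeks (54 mm).
- claws (a point): Middle between the bracket's two claws, bracket frame (0, 0, 69 mm). Claws at y = +-24 mm, 6 thick: an arm at z 64 to 74 reaching back to x = 12, a hook hanging from it to z = 40, throat x 0 to 6.2 mm. To hook in: level, square, 28 mm (25 to 31) above home height, move along the upright's +x until the cheeks touch the face, then lower.
- press_point (a point): Top of the bracket's shelf 40 mm from its rear edge (bracket frame -40, 0, 90 mm): a good place to press. The bracket's round bar (6 thick, across between the cheeks at x = -3, z = 70) meets the catch about 13 mm above home and hangs there until pressed down with roughly 10 N; home, it sits on the slots' lower edges.
- shelf_mid (a point): Top of the bracket's shelf, on its middle line 75 mm from the rear edge (bracket frame -75, 0, 90 mm): a good place for the timer. Axes as the bracket's.
- timer: White kitchen timer standing on its lower edge, 20 thick (x -9 to +11 mm), 64 wide (y), 62 tall, 0.08 kg. Origin under its middle; the screen looks along its own -x. Grip it across its thickness from above.
- ramekin: Bystander: white dip cup, 65 across, 37 tall; origin under its middle.
- sauce_bottle: Bystander: sauce bottle, 41 across, 154 tall; origin under its middle.
- cutlery_roll: Bystander: rolled cutlery lying down, 222 long, 41 wide, 38 tall; origin under its middle.
- bell: Bystander: counter bell, 85 across, 64 tall; origin under its middle.

How it is judged:
By the outcome, as a careful person would: the job done as asked, in the order asked, and still so for the second after the job is handed in, with the robot touching nothing.
It also fails if it takes over 61 s, if anything falls off the work surface, if the arm or the gripper's body presses on something with over 40 N, if the wrist force passes 120 N, or if a joint passes its speed limit or range.

## Working session

There is one attempt and no reset: what is moved stays moved. The work goes in short steps, Python scripts to look and compute and a tool call to move; the robot and the scene stay as the last step left them, time stands still between calls to the robot, and variables do not carry over. Pictures are saved under pics/ and viewed, and the job is handed in when it is done.

Besides the shell and the picture viewer there is one more tool, called after "Emit:" as name(argument=value, ...) on one line, values as JSON. carry_out: Moves the arm, as the interface text tells. Shifts and turns lie within -1 to 1; 1 stands for 0.06 m of shift or 8 degrees of turn. Its arguments: {"type":"object","properties":{"xyz":{"type":"array"},"dr":{"type":"array"},"gripper":{"type":"number"}},"required":["xyz","dr"]}

```bash
ls; mkdir -p pics
cat > h.py <<'E'
import numpy as np, cv2, pickle
from scipy.spatial.transform import Rotation as Rn
def shot(name,tag):
    from plant import capture
    c=capture(name); cv2.imwrite(f'pics/{tag}.png',c['image']); pickle.dump(c,open(f'pics/{tag}.pkl','wb')); return c
def load(tag): return pickle.load(open(f'pics/{tag}.pkl','rb'))
def K(c): return np.array([[c['fx'],0,c['cx']],[0,c['fy'],c['cy']],[0,0,1.]])
def ray(c,uv):
    p=cv2.undistortPoints(np.array(uv,float).reshape(-1,1,2),K(c),np.array(c['D'],float)).reshape(-1,2)
    d=np.c_[p[:,0],-p[:,1],-np.ones(len(p))]; T=np.array(c['pose'])
    return T[:3,3],d@T[:3,:3].T
def plane(c,uv,z):
    o,d=ray(c,uv); return o+d*((z-o[2])/d[:,2:3])
def tri(c1,u1,c2,u2):
    A=[];b=[]
    M=np.zeros((3,3));v=np.zeros(3);L=[]
    for c,u in((c1,u1),(c2,u2)):
        o,d=ray(c,[u]);d=d[0]/np.linalg.norm(d[0]);P=np.eye(3)-np.outer(d,d);M+=P;v+=P@o;L.append((P,o))
    x=np.linalg.solve(M,v); return x,[np.linalg.norm(P@(x-o)) for P,o in L]
def proj(c,X):
    T=np.array(c['pose']);q=(np.atleast_2d(X)-T[:3,3])@T[:3,:3];q=q*[1,-1,-1]
    return cv2.projectPoints(q.reshape(-1,1,3),np.zeros(3),np.zeros(3),K(c),np.array(c['D'],float))[0].reshape(-1,2)
E
python3 - <<'E'
from h import *
from plant import get_obs
print(get_obs())
for n in('scene','top','wrist'):
    c=shot(n,n+'0'); print(n,c['fx'],c['cx'],c['cy'],c['D'],np.round(c['pose'],3).tolist())
E
```

```text
pics
{'time': 0.0, 'joint_positions': array([-1.39902890e+00,  3.42707839e-01,  1.52502085e+00,  1.77602655e-05,
        1.27539945e+00, -1.45997505e-01]), 'dq': array([-0.00161468,  0.00139706,  0.00152   , -0.00201051, -0.00156508,
        0.00099321]), 'tau': array([ 1.01067089e-03, -4.31244600e+01, -2.44223624e+01,  7.19759404e-02,
        5.60717296e-02, -1.18731950e-04]), 'tool_pos': array([ 163.99553536, -498.33355205,  248.05132848]), 'tcp_rot': array([-3.14007597e+00, -2.40183843e-04,  3.17759567e-01]), 'contact_force': array([-0.55123689,  1.13562057,  0.15994417]), 'moment': array([0.00463157, 0.02555277, 0.01818614]), 'grip_width': 91.95231724907012}
scene 400.1538362351334 250.93022600897876 194.00299368190932 [-0.10533115  0.          0.          0.          0.        ] [[0.9, 0.19, -0.393, -63.205], [-0.436, 0.445, -0.783, -1178.921], [0.025, 0.875, 0.483, 841.956], [0.0, 0.0, 0.0, 1.0]]
top 500.03609500135656 249.79843207614545 192.50903426369055 [0.06820776 0.         0.         0.         0.        ] [[-0.249, 0.931, -0.267, 85.976], [-0.968, -0.239, 0.073, 147.802], [0.004, 0.276, 0.961, 1728.511], [0.0, 0.0, 0.0, 1.0]]
wrist 312.31045002239716 253.77077580208234 189.1136735527283 [-0.05969522  0.          0.          0.          0.        ] [[0.312, 0.907, 0.282, 241.045], [-0.95, 0.299, 0.091, -474.034], [-0.002, -0.296, 0.955, 383.905], [0.0, 0.0, 0.0, 1.0]]
```

View pics/scene0.png

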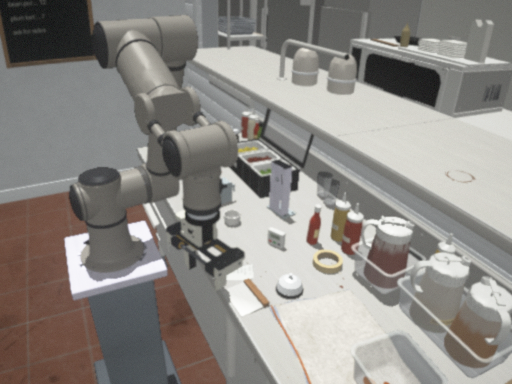

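View pics/top0.png

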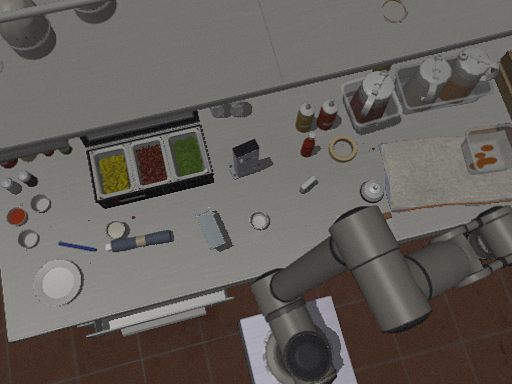

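View pics/wrist0.png

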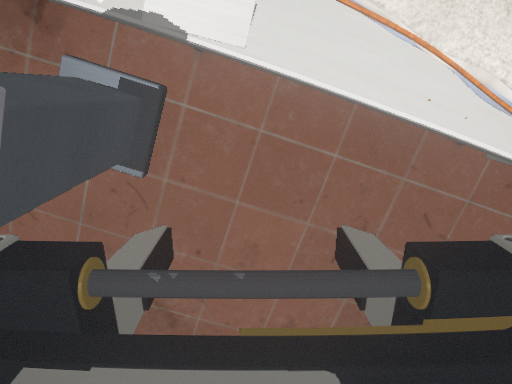

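The top view shows the upright at about (246,158), the bracket at (211,229), the timer at (309,185), the ramekin at (260,221), and the bell at (372,188). The wrist camera sees only floor. I'll zoom in.

Run:
```python
from h import *
a=load('top0')['image'][120:260,180:330]; cv2.imwrite('pics/z1.png',cv2.resize(a,None,fx=5,fy=5,interpolation=cv2.INTER_CUBIC)[:600])
cv2.imwrite('pics/z1.png',cv2.resize(a,(640,597),interpolation=cv2.INTER_CUBIC))
a=load('scene0')['image'][140:260,200:330]; cv2.imwrite('pics/z2.png',cv2.resize(a,(650,600),interpolation=cv2.INTER_CUBIC))
c=load('top0')
for n,uv in dict(brk=(211,229),up=(246,158),timer=(309,185),ram=(260,221),bell=(372,188),roll=(140,241)).items(): print(n,plane(c,[uv],0)[0].round())
```

```text
brk [470. 183.   0.]
up [697.  -2.   0.]
timer [ 540. -197.    0.]
ram [455.   8.   0.]
bell [ 473. -413.    0.]
roll [491. 431.   0.]
```

View pics/z1.png

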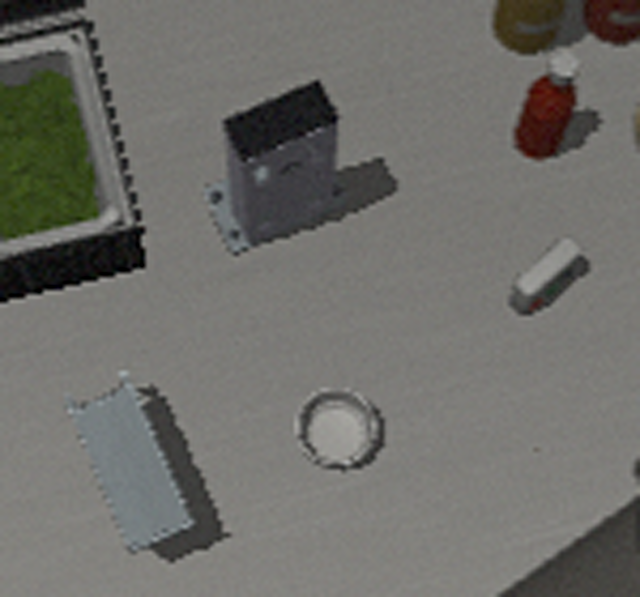

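View pics/z2.png

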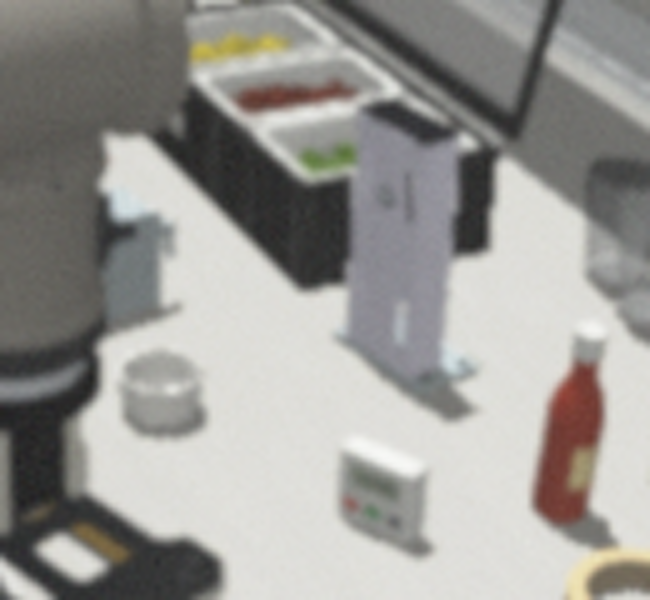

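Run:
```python
from h import *
c=load('top0')
f=lambda p:(180+p[0]*150/640-.5+.117,120+p[1]*140/597-.5+.117)
def P(n,p,z):
    print(n,plane(c,[f(p)],z)[0].round(1))
# shelf top corners z=90
for p in [(72,412),(130,385),(192,525),(133,548)]: P('shelf',p,90)
for p in [(68,405),(124,375)]: P('claw',p,74)
for p in [(224,122),(318,82),(338,122),(246,158),(228,148)]: P('uptop',p,215)
for p in [(250,243),(337,208)]: P('upbot',p,8)
for p in [(513,280),(571,236),(582,252),(526,297)]: P('timertop',p,62)
s=load('scene0');c=s
g=lambda p:(200+p[0]*.2-.4,140+p[1]*.2-.4)
for n,p,z in [('capL',(358,106),215),('capR',(455,140),215),('botL',(350,345),8),('botR',(440,375),8),('tTL',(343,446),62),('tTR',(425,470),62)]: print('scene',n,plane(c,[g(p)],z)[0].round(1))
```

```text
shelf [504.9 218.   90. ]
shelf [514.9 168.8  90. ]
shelf [393.9 147.8  90. ]
shelf [387.9 196.1  90. ]
claw [515.4 220.5  74. ]
claw [528.3 171.8  74. ]
uptop [664.4  51.5 215. ]
uptop [678.2 -25.6 215. ]
uptop [643.  -32.1 215. ]
uptop [632.2  42.4 215. ]
uptop [643.3  53.6 215. ]
upbot [631.8  43.3   8. ]
upbot [643.8 -36.    8. ]
timertop [ 530.6 -153.6   62. ]
timertop [ 555.1 -210.1   62. ]
timertop [ 539.6 -214.9   62. ]
timertop [ 514.1 -159.8   62. ]
scene capL [632.7  43.6 215. ]
scene capR [670.4 -38.4 215. ]
scene botL [630.9  32.3   8. ]
scene botR [674.9 -37.2   8. ]
scene tTL [ 516.6 -165.4   62. ]
scene tTR [ 554.5 -214.4   62. ]
```

Emit:
carry_out(xyz=[[0.85,-0.4,-0.12],[0.85,-0.4,-0.12],[0.85,-0.4,-0.12],[0.85,-0.4,-0.12],[0.85,-0.4,-0.12],[0.85,-0.4,-0.12],[0.85,-0.4,-0.12],[0,0,0]], dr=[[0,0,-0.08],[0,0,-0.08],[0,0,-0.08],[0,0,-0.08],[0,0,-0.08],[0,0,-0.08],[0,0,-0.08],[0,0,0]], gripper=1)

```text
time: 1.15
tool_pos: [443.3, -215.4, 299.4]
tcp_rot: [3.141, -0.001, 0.402]
contact_force: [-0.4, -0.4, 0.1]
grip_width: 91.9
```

Run:
```python
from h import *
from plant import get_obs
c=shot('wrist','w1'); o=get_obs(); print(o['time'],o['tool_pos'],o['tcp_rot'],np.round(c['pose'],3).tolist())
```

```text
1.2 [ 442.05522157 -216.90702274  298.951241  ] [-3.14155270e+00  4.00128820e-04  3.99714947e-01] [[0.391, 0.879, 0.272, 517.833], [-0.921, 0.373, 0.115, -184.634], [-0.0, -0.295, 0.955, 435.177], [0.0, 0.0, 0.0, 1.0]]
```

View pics/w1.png

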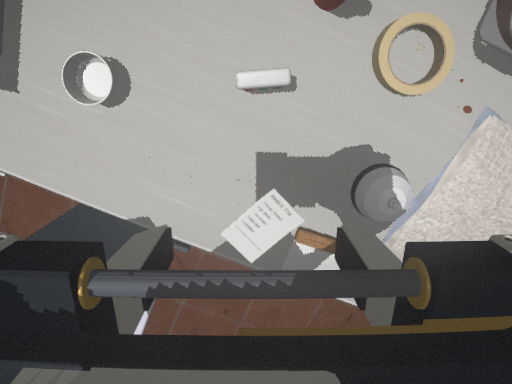

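Emit:
carry_out(xyz=[[0.38,-0.64,0],[0.38,-0.64,0],[0.38,-0.64,0],[0.38,-0.64,0],[0.38,-0.64,0],[0,0,0]], dr=[[0,0,0.36],[0,0,0.36],[0,0,0.36],[0,0,0.36],[0,0,0.36],[0,0,0]])

```text
time: 1.95
tool_pos: [494.4, -1.0, 298.6]
tcp_rot: [-3.141, 0.001, 0.146]
contact_force: [0.4, 0.3, -0.0]
grip_width: 91.5
```

Run:
```python
from h import *
from plant import get_obs
c=shot('wrist','w2'); o=get_obs(); print(o['time'],o['tool_pos'],o['tcp_rot'],np.round(c['pose'],3).tolist())
```

```text
2.0 [494.12681554  -2.29680378 298.61586522] [3.14120334e+00 1.22037721e-03 1.45829036e-01] [[0.146, 0.945, 0.294, 574.701], [-0.989, 0.139, 0.043, 10.103], [-0.001, -0.297, 0.955, 434.318], [0.0, 0.0, 0.0, 1.0]]
```

View pics/w2.png

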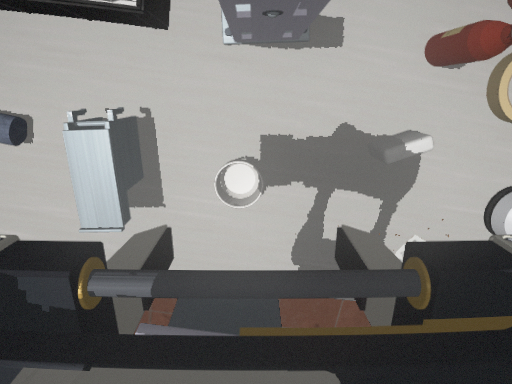

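Emit:
carry_out(xyz=[[-0.32,-0.75,0],[-0.32,-0.75,0],[-0.32,-0.75,0],[-0.32,-0.75,0],[0,0,0]], dr=[[0,0,-0.05],[0,0,-0.05],[0,0,-0.05],[0,0,-0.05],[0,0,0]])

```text
time: 2.62
tool_pos: [389.4, 164.2, 299.2]
tcp_rot: [3.141, 0.0, 0.175]
contact_force: [0.5, -0.1, -0.5]
grip_width: 91.7
```

Run:
```python
from h import *
from plant import get_obs
c=shot('wrist','w3'); o=get_obs(); print(o['time'],o['tool_pos'],o['tcp_rot'],np.round(c['pose'],3).tolist())
```

```text
2.675 [390.45568634 163.25639989 299.19205762] [ 3.14074977e+00 -2.87657925e-04  1.73444189e-01] [[0.174, 0.941, 0.292, 469.234], [-0.985, 0.166, 0.051, 177.66], [-0.0, -0.296, 0.955, 434.934], [0.0, 0.0, 0.0, 1.0]]
```

View pics/w3.png

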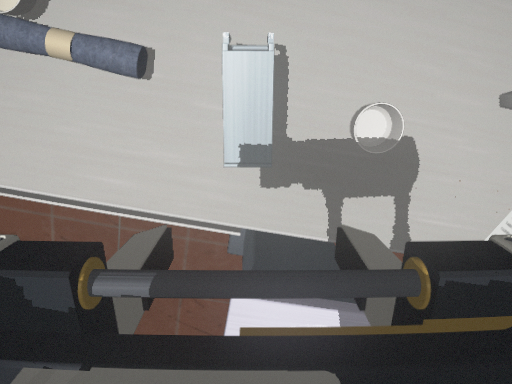

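Run:
```python
from h import *
c=load('w3');im=c['image']
a=cv2.resize(im[20:180,200:300],(500,800)[::1],interpolation=cv2.INTER_CUBIC) 
cv2.imwrite('pics/z3.png',cv2.resize(im[20:180,200:310],(412,600),interpolation=cv2.INTER_CUBIC))
c2=load('w2');cv2.imwrite('pics/z4.png',cv2.resize(c2['image'][95:240,50:150],(414,600),interpolation=cv2.INTER_CUBIC))
cv2.imwrite('pics/z5.png',cv2.resize(c2['image'][0:60,200:350],(800,320),interpolation=cv2.INTER_CUBIC))
```

```text
(no output)
```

View pics/z3.png

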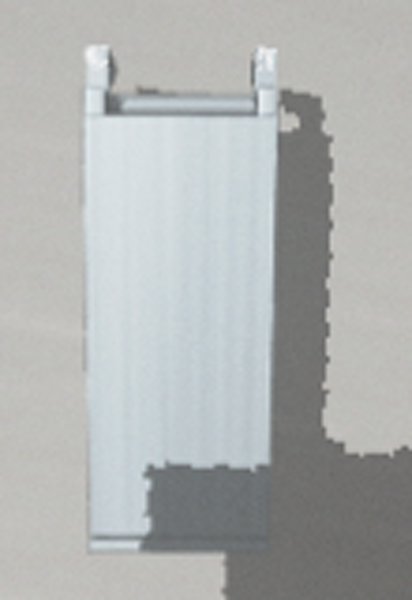

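View pics/z4.png

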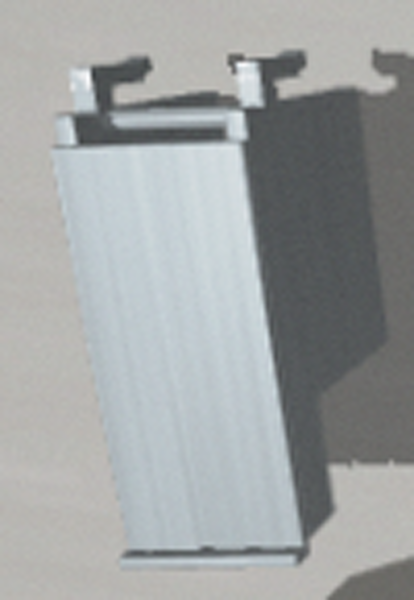

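View pics/z5.png

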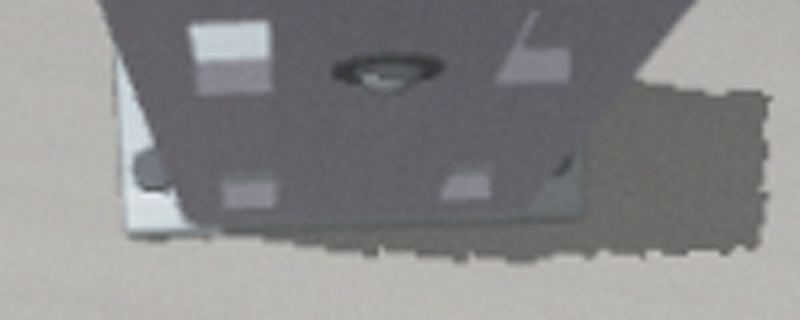

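```bash
cat >> h.py <<'E'
def zz(p,off,s): return ((p[0]+.5)*s[0]-.5+off[0],(p[1]+.5)*s[1]-.5+off[1])
E
python3 - <<'E'
from h import *
c3=load('w3');c2=load('w2')
a=lambda p:zz(p,(200,20),(110/412,160/600)); b=lambda p:zz(p,(50,95),(100/414,145/600)); d=lambda p:zz(p,(200,0),(150/800,60/320))
L={}
for n,p,q in [('RL',(87,113),(53,147)),('RR',(277,114),(246,147)),('FL',(90,551),(121,568)),('FR',(270,551),(300,563)),('CL',(97,47),(79,68)),('CR',(266,49),(248,61))]:
    x,r=tri(c3,a(p),c2,b(q)); print(n,x.round(1),np.round(r,2), plane(c3,[a(p)],90)[0].round(1))
T=load('top0')
print('foot z8',plane(c2,[d((127,232)),d((580,214))],8).round(1).tolist())
print('face bottom z8',plane(c2,[d((190,222)),d((530,212))],8).round(1).tolist())
print('slots low z139',plane(c2,[d((198,95)),d((271,92)),d((497,82)),d((571,80))],139).round(1).tolist())
print('catch z152',plane(c2,[d((388,72))],152).round(1).tolist())
E
```

```text
RL [505.9 216.4  90.1] [0. 0.] [505.9 216.4  90. ]
RR [513.8 164.3  88.9] [1.19 1.19] [514.6 165.   90. ]
FL [385.6 197.   95.4] [0.07 0.07] [384.2 197.3  90. ]
FR [394.7 144.2  94. ] [0.21 0.21] [393.6 143.7  90. ]
CL [525.6 218.1  73.8] [0.11 0.11] [523.  216.3  90. ]
CR [533.6 170.8  72.5] [0.12 0.12] [530.4 171.1  90. ]
foot z8 [[629.0, 57.1, 8.0], [648.8, -48.4, 8.0]]
face bottom z8 [[633.3, 42.6, 8.0], [647.4, -36.6, 8.0]]
slots low z139 [[634.6, 33.9, 139.0], [636.7, 22.3, 139.0], [643.6, -13.5, 139.0], [645.8, -25.2, 139.0]]
catch z152 [[639.4, 4.4, 152.0]]
```

Emit:
carry_out(xyz=[[0.6,-0.05,0],[0.6,-0.05,0],[0,0,0.9],[0,0,0.9],[0,0,0.9],[0,0,0]], dr=[[0,0,0.04],[0,0,0.03],[0,0,0],[0,0,0],[0,0,0],[0,0,0]])

```text
time: 3.42
tool_pos: [459.1, 179.4, 133.8]
tcp_rot: [3.14, 0.009, 0.16]
contact_force: [1.1, -0.4, 1.0]
grip_width: 91.2
```

Run:
```python
from h import *
from plant import get_obs
c=shot('wrist','w4'); o=get_obs(); print(o['time'],o['tool_pos'],o['tcp_rot'])
```

```text
3.475 [460.97433825 180.24199625 136.55659224] [3.14091439 0.00314868 0.16049723]
```

View pics/w4.png

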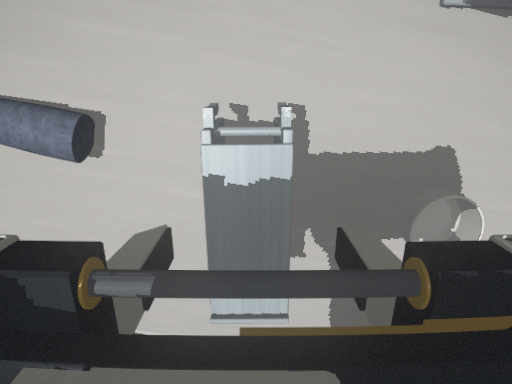

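Emit:
carry_out(xyz=[[0,-0.035,0.57],[0,0,0.57],[0,0,0],[0,0,0]], dr=[[0,0,-0.03],[0,0,0],[0,0,0],[0,0,0]])

```text
time: 3.98
tool_pos: [462.3, 184.2, 71.1]
tcp_rot: [-3.142, -0.004, 0.167]
contact_force: [-0.0, 0.0, -0.1]
grip_width: 92.1
```

Emit:
carry_out(xyz=[[0,0,0],[0,0,0],[0,0,0],[0,0,0],[0,0,0]], dr=[[0,0,0],[0,0,0],[0,0,0],[0,0,0],[0,0,0]], gripper=-0.5)

```text
time: 4.6
tool_pos: [460.3, 184.2, 68.7]
tcp_rot: [3.141, 0.0, 0.167]
contact_force: [-0.3, -0.5, 1.7]
grip_width: 54.1
```

Emit:
carry_out(xyz=[[0,0,-0.5],[0,0,-0.75],[0,0,-0.5],[0,0,0],[0,0,0]], dr=[[0,0,0],[0,0,0],[0,0,0],[0,0,0],[0,0,0]])

```text
time: 5.22
tool_pos: [459.5, 184.0, 172.3]
tcp_rot: [3.141, 0.002, 0.167]
contact_force: [-0.5, -0.2, -2.3]
grip_width: 53.6
```

Run:
```python
from h import *
from plant import get_obs
c=shot('wrist','w5'); o=get_obs(); print(o['time'],o['tool_pos'],o['tcp_rot'],o['contact_force'],o['grip_width'])
cv2.imwrite('pics/z6.png',cv2.resize(c['image'][90:340,170:330],(480,750)[:2] if 0 else (384,600),interpolation=cv2.INTER_CUBIC))
```

```text
5.275 [459.33747141 184.01641801 172.01925249] [3.1413106  0.00324005 0.16700249] [ 0.58495386  0.49969023 -2.54755116] 54.005702896812856
```

View pics/z6.png

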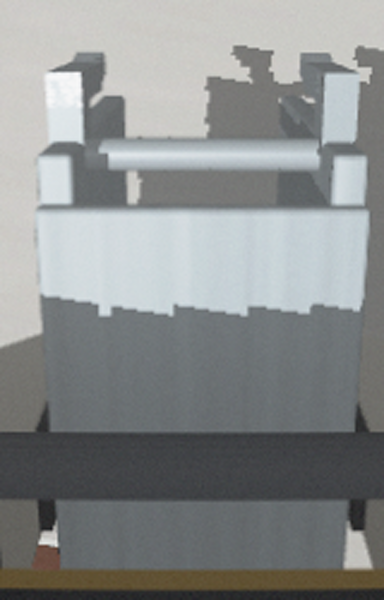

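Run:
```python
from h import *
c=load('w5'); a=lambda p:zz(p,(170,90),(160/384,250/600))
tp=np.array([459.34,184.02]);yw=.167
R=np.array([[np.cos(yw),np.sin(yw)],[-np.sin(yw),np.cos(yw)]])
dz=172.0-68.6
for n,ps,z in [('shelf rear',[(38,208),(368,207)],90),('claw back',[(46,73),(83,73),(322,73),(359,73)],74),('cheek rear x=0',[(40,157),(365,157)],86)]:
    w=plane(c,[a(p) for p in ps],z+dz); t=(w[:,:2]-tp)@R.T; m=(t[0]+t[-1])/2; v=t[0]-t[-1]
    print(n,w.round(1).tolist(),'tool',t.round(1).tolist(),'mid',m.round(2),'yawrel deg',np.degrees(np.arctan2(-v[0],v[1])).round(2))
```

```text
shelf rear [[505.1, 217.4, 193.4], [513.9, 165.9, 193.4]] tool [[50.6, 25.3], [50.8, -27.0]] mid [50.72 -0.82] yawrel deg 0.16
claw back [[524.3, 221.4, 177.4], [525.4, 215.1, 177.4], [532.2, 174.8, 177.4], [533.3, 168.5, 177.4]] tool [[70.3, 26.1], [70.3, 19.7], [70.3, -21.2], [70.3, -27.6]] mid [70.31 -0.76] yawrel deg -0.02
cheek rear x=0 [[512.4, 218.7, 189.4], [521.0, 167.2, 189.4]] tool [[58.1, 25.4], [58.0, -26.9]] mid [58.05 -0.75] yawrel deg -0.02
```

Emit:
carry_out(xyz=[[0.1,0.69,0],[0.1,0.7,0],[0.1,0.69,0],[0.1,0.7,0],[0.1,0.69,0],[0,0,0],[0,0,0]], dr=[[0,0,0],[0,0,0],[0,0,0],[0,0,0],[0,0,0],[0,0,-0.1],[0,0,0]])

```text
time: 6.15
tool_pos: [523.6, -15.7, 172.4]
tcp_rot: [-3.14, 0.003, 0.181]
contact_force: [0.1, -0.3, -1.8]
grip_width: 53.7
```

Run:
```python
from h import *
from plant import get_obs
o=get_obs(); print(o['time'],o['tool_pos'],o['tcp_rot'],o['contact_force'],o['grip_width'])
c=shot('scene','s6');cv2.imwrite('pics/z7.png',cv2.resize(c['image'][140:240,200:320],(720,600),interpolation=cv2.INTER_CUBIC))
c=shot('wrist','w6')
```

```text
6.15 [523.63460638 -15.66455386 172.35087553] [-3.14028852e+00  2.75516938e-03  1.80546410e-01] [ 0.13599744 -0.28732254 -1.79274471] 53.74143054201986
```

View pics/z7.png

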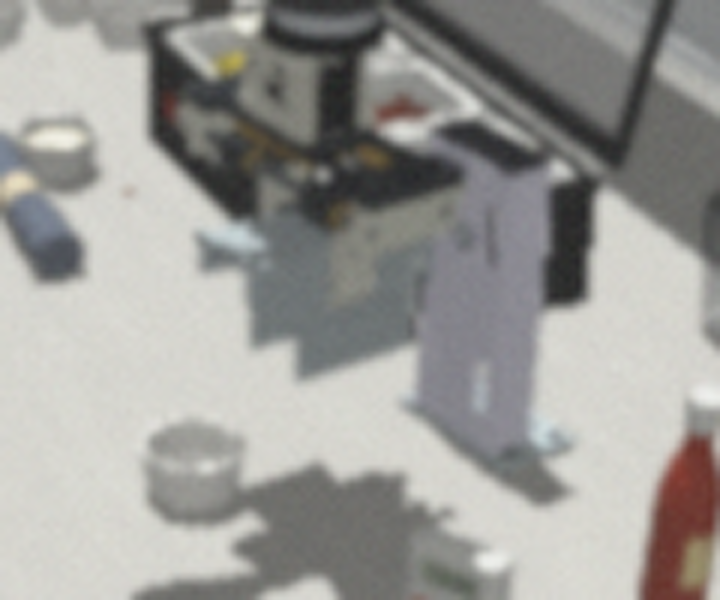

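View pics/w6.png

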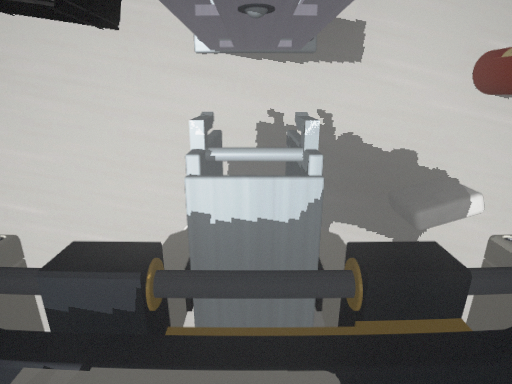

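Run:
```python
from h import *
c=load('w6');cv2.imwrite('pics/z8.png',cv2.resize(c['image'][0:140,150:370],(800,509),interpolation=cv2.INTER_CUBIC))
```

```text
(no output)
```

View pics/z8.png

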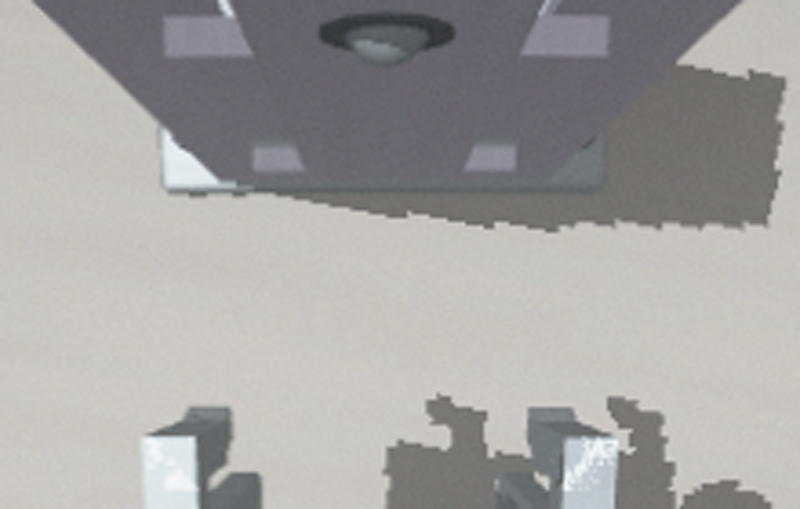

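Run:
```python
from h import *
c=load('w6'); a=lambda p:zz(p,(150,0),(220/800,140/509))
tp=np.array([523.63,-15.9]);yw=.1808
R=np.array([[np.cos(yw),np.sin(yw)],[-np.sin(yw),np.cos(yw)]])
for n,ps,z in [('slot',[(164,56),(254,56),(521,57),(609,57)],139),('lowslot',[(253,171),(304,171),(465,171),(516,171)],28),('foot',[(163,186),(604,186)],8),('catch',[(321,32),(454,32)],152),('claw back',[(143,436),(199,436),(565,436),(617,436)],177.5)]:
    w=plane(c,[a(p) for p in ps],z); t=(w[:,:2]-tp)@R.T; m=(t[0]+t[-1])/2; v=t[0]-t[-1]
    print(n,'tool',t.round(1).tolist(),'mid',m.round(2),'yawrel deg',np.degrees(np.arctan2(-v[0],v[1])).round(2))
```

```text
slot tool [[118.4, 29.2], [118.2, 17.0], [118.1, -19.2], [118.3, -31.1]] mid [118.3   -0.96] yawrel deg -0.1
lowslot tool [[118.1, 29.0], [118.0, 17.4], [118.0, -19.5], [118.1, -31.2]] mid [118.09  -1.08] yawrel deg 0.02
foot tool [[117.4, 53.4], [117.4, -55.2]] mid [117.42  -0.9 ] yawrel deg 0.02
catch tool [[118.1, 7.3], [118.1, -9.3]] mid [118.13  -1.01] yawrel deg 0.02
claw back tool [[70.6, 26.8], [70.5, 20.4], [70.6, -21.1], [70.6, -27.0]] mid [70.58 -0.1 ] yawrel deg 0.02
```

Emit:
carry_out(xyz=[[0.35,0.01,0],[0.3,0,0],[0.2,0,0],[0.05,0,0],[0.03,0,0],[0.03,0,0],[0,0,0]], dr=[[0,0,0],[0,0,0],[0,0,0],[0,0,0],[0,0,0],[0,0,0],[0,0,0]])

```text
time: 7.12
tool_pos: [581.1, -6.4, 173.8]
tcp_rot: [3.142, 0.0, 0.181]
contact_force: [0.8, 0.4, -2.3]
grip_width: 53.6
```

Emit:
carry_out(xyz=[[0.02,0,0],[0.02,0,0],[0.01,0,0],[0,0,0],[0,0,0]], dr=[[0,0,0],[0,0,0],[0,0,0],[0,0,0],[0,0,0]])

```text
time: 7.75
tool_pos: [582.9, -5.9, 173.3]
tcp_rot: [-3.141, 0.003, 0.181]
contact_force: [-6.3, -1.7, -1.5]
grip_width: 54.0
```

Run:
```python
from h import *
from plant import get_obs
o=get_obs(); print(o['time'],o['tool_pos'],o['tcp_rot'],o['contact_force'],o['grip_width'])
c=shot('wrist','w7')
o=get_obs(); print(o['time'],o['tool_pos'],o['tcp_rot'],o['contact_force'],o['grip_width'])
```

```text
7.75 [582.88883128  -5.90772092 173.26927564] [-3.14121358  0.00346706  0.18119923] [-6.31158453 -1.72352524 -1.49446028] 53.96331538051577
7.8 [582.89361237  -5.92810637 173.27053668] [-3.14123523  0.00347818  0.18110423] [-5.64515846 -1.7595288  -0.27498707] 53.57501683587438
```

View pics/w7.png

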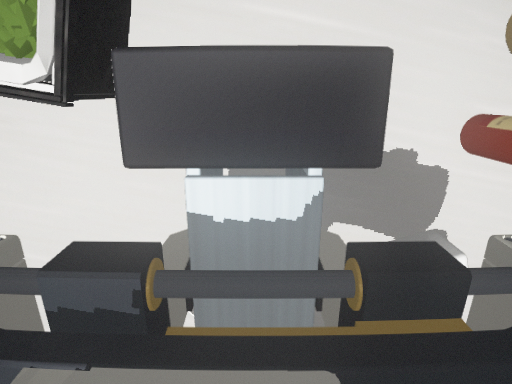

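Emit:
carry_out(xyz=[[-0.005,0,0.05],[0,0,0.05],[0,0,0.05],[0,0,0.05],[0,0,0.04],[0,0,0]], dr=[[0,0,0],[0,0,0],[0,0,0],[0,0,0],[0,0,0],[0,0,0]])

```text
time: 8.55
tool_pos: [583.0, -5.9, 158.6]
tcp_rot: [-3.141, 0.003, 0.181]
contact_force: [-5.0, -1.0, -3.0]
grip_width: 54.0
```

Emit:
carry_out(xyz=[[0,0,0.04],[0,0,0.04],[0,0,0.04],[0,0,0.04],[0,0,0]], dr=[[0,0,0],[0,0,0],[0,0,0],[0,0,0],[0,0,0]])

```text
time: 9.18
tool_pos: [582.5, -6.0, 149.1]
tcp_rot: [-3.141, 0.004, 0.181]
contact_force: [-6.8, -0.9, -3.9]
grip_width: 53.8
```

Emit:
carry_out(xyz=[[0,0,0.04],[0,0,0.04],[0,0,0.02],[0,0,0.02],[0,0,0]], dr=[[0,0,0],[0,0,0],[0,0,0],[0,0,0],[0,0,0]])

```text
time: 9.8
tool_pos: [583.2, -5.8, 142.6]
tcp_rot: [-3.141, 0.002, 0.181]
contact_force: [-7.2, -0.3, 1.0]
grip_width: 53.7
```

Run:
```python
from h import *
c=shot('scene','s8');cv2.imwrite('pics/z9.png',cv2.resize(c['image'][140:240,200:320],(720,600),interpolation=cv2.INTER_CUBIC))
c=shot('wrist','w8')
```

```text
(no output)
```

View pics/z9.png

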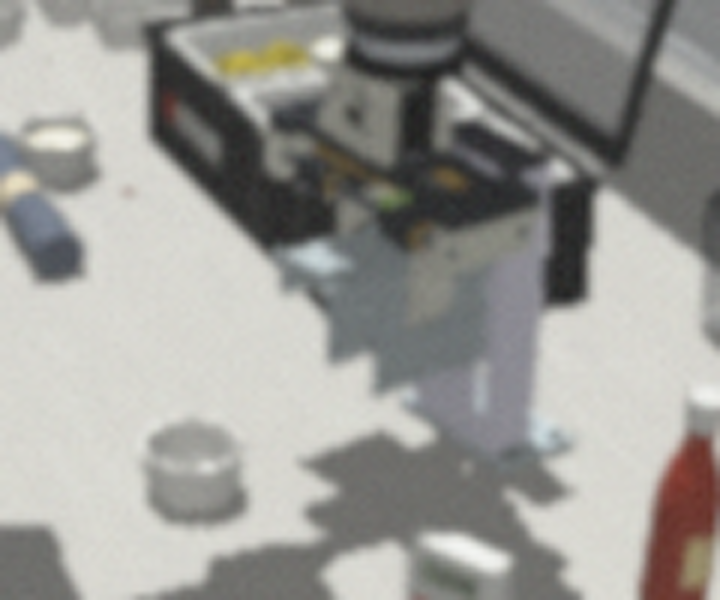

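View pics/w8.png

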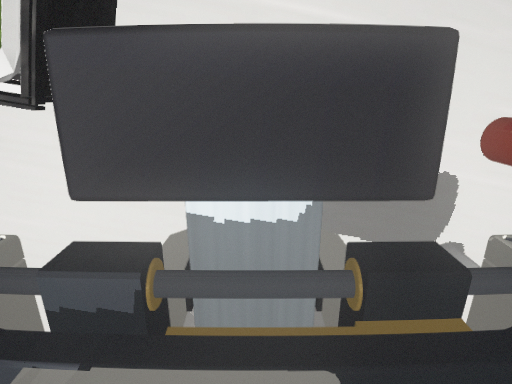

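Emit:
carry_out(xyz=[[0,0,0.02],[0,0,0.02],[0,0,0],[0,0,0]], dr=[[0,0,0],[0,0,0],[0,0,0],[0,0,0]])

```text
time: 10.4
tool_pos: [583.1, -5.9, 142.3]
tcp_rot: [3.141, 0.001, 0.181]
contact_force: [-13.5, -0.1, 14.9]
grip_width: 53.7
```

Emit:
carry_out(xyz=[[-0.01,0,-0.03],[0,0,0]], dr=[[0,0,0],[0,0,0]])

```text
time: 10.65
tool_pos: [583.1, -6.0, 142.5]
tcp_rot: [3.141, 0.0, 0.181]
contact_force: [-6.3, -0.8, 3.1]
grip_width: 54.0
```

Emit:
carry_out(xyz=[[0,0,0],[0,0,0],[0,0,0],[0,0,0]], dr=[[0,0,0],[0,0,0],[0,0,0],[0,0,0]], gripper=1)

```text
time: 11.15
tool_pos: [583.6, -5.9, 142.0]
tcp_rot: [3.141, -0.001, 0.181]
contact_force: [-0.3, -0.1, 0.5]
grip_width: 88.5
```

Emit:
carry_out(xyz=[[0,0,-0.4],[0,0,-0.8],[-0.4,0,-0.8],[-0.6,0,-0.4],[0,0,0],[0,0,0]], dr=[[0,0,0],[0,0,0],[0,0,0],[0,0,0],[0,0,0],[0,0,0]])

```text
time: 11.9
tool_pos: [524.6, -16.7, 285.5]
tcp_rot: [-3.142, -0.0, 0.181]
contact_force: [0.5, 0.1, 0.4]
grip_width: 92.0
```

Run:
```python
from h import *
from plant import get_obs
o=get_obs(); print(o['time'],o['tool_pos'],o['tcp_rot'],o['contact_force'],o['grip_width'])
c=shot('scene','s9');cv2.imwrite('pics/z10.png',cv2.resize(c['image'][140:240,200:320],(720,600),interpolation=cv2.INTER_CUBIC))
c=shot('wrist','w9')
```

```text
11.9 [524.57304321 -16.680552   285.50366886] [-3.14154215e+00 -5.88275245e-05  1.80731224e-01] [0.46393566 0.10800345 0.35216504] 91.96721553759973
```

View pics/z10.png

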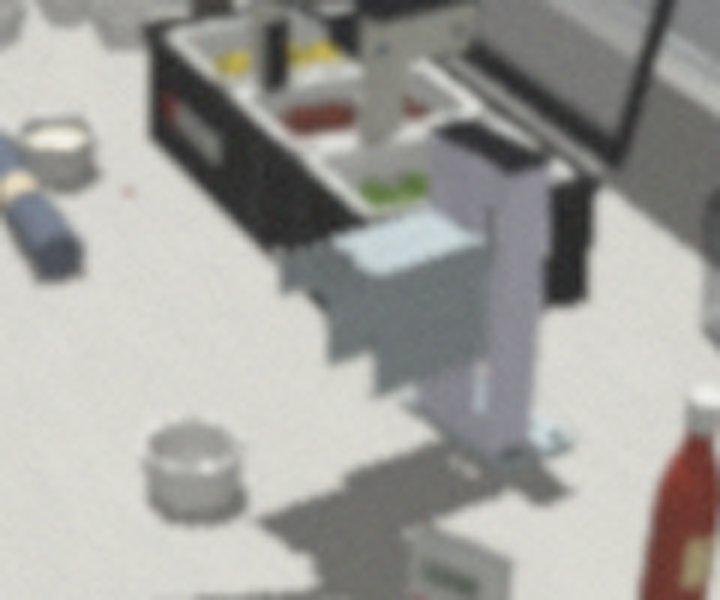

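View pics/w9.png

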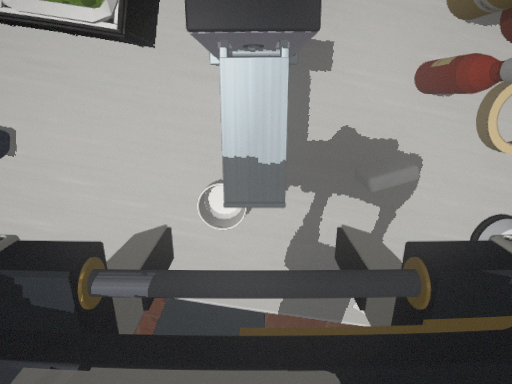

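Run:
```python
from h import *
c=load('w9');cv2.imwrite('pics/z11.png',cv2.resize(c['image'][20:80,190:320],(780,360),interpolation=cv2.INTER_CUBIC))
# expected home projections
u=np.array([640.3,4.3]);yw=.1812
def W(x,y,z): return [u[0]+np.cos(yw)*x-np.sin(yw)*y,u[1]+np.sin(yw)*x+np.cos(yw)*y,z]
for z in (165,178): print(z,proj(c,[W(-8,27,z),W(-8,-27,z),W(-130,27,z+6),W(-130,-27,z+6)]).round(1).tolist())
print('bar',proj(c,[W(-3,0,148),W(-4,0,152),W(-3,0,158)]).round(1).tolist())
```

```text
165 [[218.0, 54.0], [288.7, 54.0], [221.8, 206.8], [285.1, 206.8]]
178 [[216.0, 51.9], [290.6, 51.9], [220.3, 212.4], [286.6, 212.4]]
bar [[253.4, 49.8], [253.4, 50.5], [253.4, 48.2]]
```

View pics/z11.png

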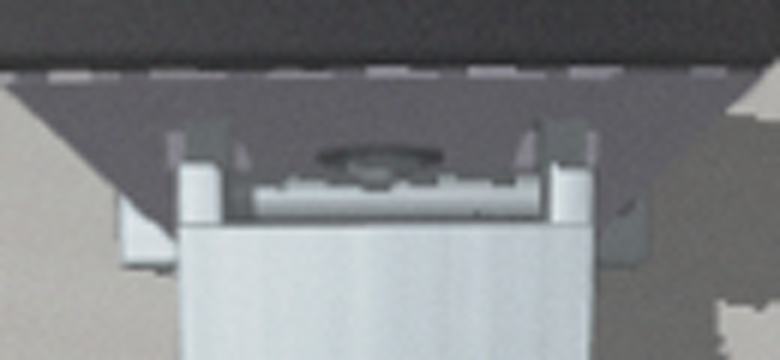

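Emit:
carry_out(xyz=[[0.6,0,0],[0.6,0,0],[0,0,0.6],[0,0,0.6],[0,0,0.35],[0,0,0]], dr=[[0,0,0],[0,0,0],[0,0,0],[0,0,0],[0,0,0],[0,0,0]], gripper=-1)

```text
time: 12.75
tool_pos: [594.3, -3.4, 189.9]
tcp_rot: [-3.14, 0.006, 0.181]
contact_force: [1.4, 0.7, 0.3]
grip_width: 36.3
```

Emit:
carry_out(xyz=[[0,0,0.03],[0,0,0.03],[0,0,0.02],[0,0,0]], dr=[[0,0,0],[0,0,0],[0,0,0],[0,0,0]])

```text
time: 13.25
tool_pos: [595.2, -3.8, 188.4]
tcp_rot: [3.141, -0.001, 0.181]
contact_force: [-0.0, 0.2, 1.0]
grip_width: 1.2
```

Emit:
carry_out(xyz=[[0,0,0.03],[0,0,0.03],[0,0,0]], dr=[[0,0,0],[0,0,0],[0,0,0]])

```text
time: 13.62
tool_pos: [595.3, -3.8, 186.1]
tcp_rot: [3.141, -0.002, 0.181]
contact_force: [-3.0, 0.1, 9.8]
grip_width: 0.3
```

Emit:
carry_out(xyz=[[0,0,0.03],[0,0,0.01],[0,0,0]], dr=[[0,0,0],[0,0,0],[0,0,0]])

```text
time: 14.0
tool_pos: [595.3, -3.9, 185.8]
tcp_rot: [3.14, -0.003, 0.181]
contact_force: [-9.2, 0.8, 20.5]
grip_width: 0.5
```

Emit:
carry_out(xyz=[[0,0,-0.3],[0,0,-0.8],[0,0,-0.8],[0,0,0]], dr=[[0,0,0],[0,0,0],[0,0,0],[0,0,0]])

```text
time: 14.5
tool_pos: [596.7, -3.9, 300.6]
tcp_rot: [3.139, -0.008, 0.181]
contact_force: [-0.3, 0.0, -0.7]
grip_width: 0.3
```

Run:
```python
from h import *
a=cv2.resize(load('w1')['image'][50:110,220:310],(800,533),interpolation=cv2.INTER_CUBIC);cv2.imwrite('pics/z12.png',a)
a=cv2.resize(load('w2')['image'][120:180,350:440],(800,533),interpolation=cv2.INTER_CUBIC);cv2.imwrite('pics/z13.png',a)
```

```text
(no output)
```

View pics/z12.png

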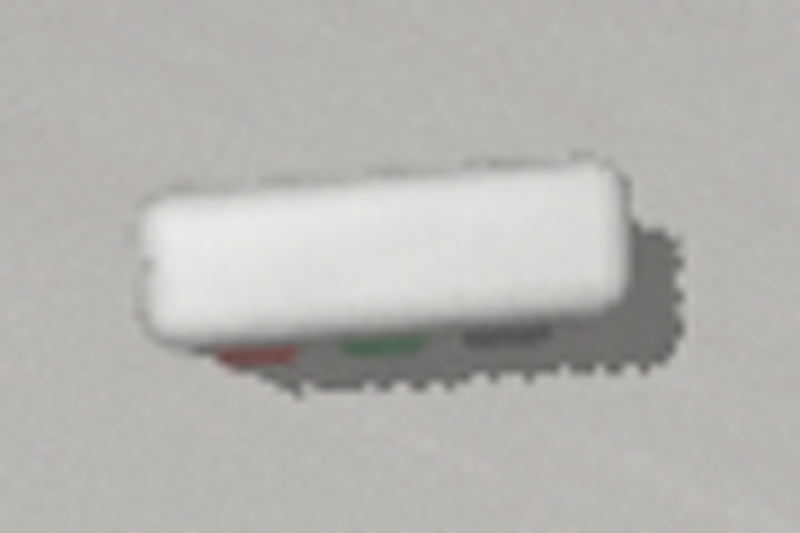

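View pics/z13.png

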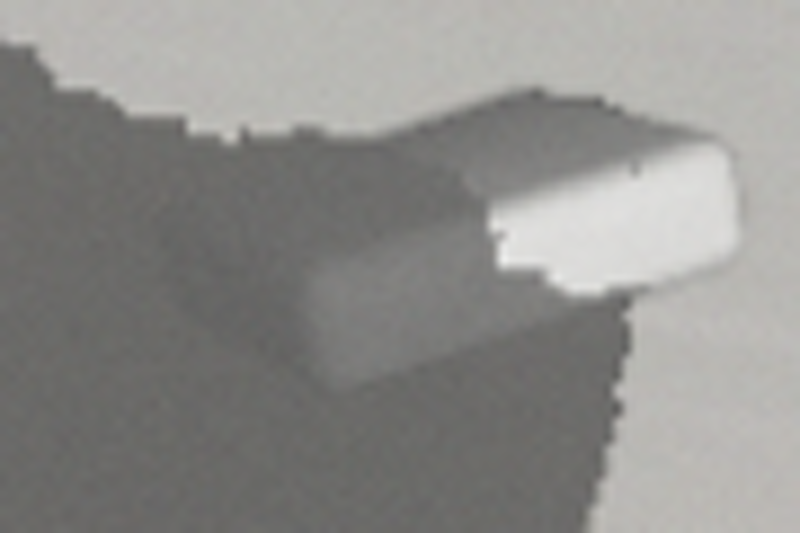

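Run:
```python
from h import *
c1=load('w1');c2=load('w2');s=(90/800,60/533)
P=[];
for n,p,q in [('TL',(143,203),(310,265)),('TR',(626,162),(730,138)),('BR',(629,311),(740,262)),('BL',(148,344),(335,392))]:
    u=zz(p,(220,50),s);x,r=tri(c1,u,c2,zz(q,(350,120),s)); w=plane(c1,[u],62)[0];P.append(w[:2]);print(n,x.round(1),np.round(r,1),w.round(1))
P=np.array(P);m=P.mean(0);d=(P[0]+P[3]-P[1]-P[2])/2
print('mid',m,'len',np.linalg.norm(d),'thick',np.linalg.norm((P[0]+P[1]-P[2]-P[3])/2),'yaw',np.arctan2(-d[0],d[1]))
```

```text
TL [ 531.8 -157.    59.6] [1.1 1.1] [ 530.7 -156.8   62. ]
TR [ 559.3 -211.4   59. ] [0.3 0.3] [ 559.3 -211.3   62. ]
BR [ 542.9 -219.6   56.5] [0.4 0.4] [ 542.9 -219.2   62. ]
BL [ 515.7 -164.2   62. ] [0.8 0.8] [ 514.9 -164.    62. ]
mid [ 536.94625454 -187.82845766] len 61.7130860559626 thick 17.751331418998177 yaw 0.47594162240360605
```

Run:
```python
from h import *
T=load('top0');c2=load('w2');c9=load('w9')
f=lambda p:(180+p[0]*150/640-.38,120+p[1]*140/597-.38)
print('top base',plane(T,[f((537,150)),f((518,140)),f((556,152))],0).round(),'cap',plane(T,[f((565,60))],150).round())
print('w2 base front/left',plane(c2,[(426,50),(437,66)],3).round(), 'w9',plane(c9,[(416,78),(425,93)],3).round())
a=np.hstack([cv2.resize(c2['image'][0:90,400:512],(400,321)),cv2.resize(c9['image'][30:120,400:512],(400,321))]);cv2.imwrite('pics/z14.png',a)
```

```text
top base [[ 655. -217.    0.]
 [ 667. -204.    0.]
 [ 649. -232.    0.]] cap [[ 673. -228.  150.]]
w2 base front/left [[ 663. -204.    3.]
 [ 646. -225.    3.]] w9 [[ 662. -205.    3.]
 [ 646. -222.    3.]]
```

View pics/z14.png

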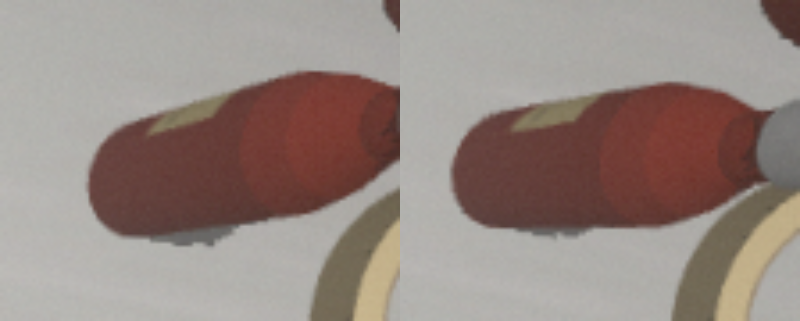

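Emit:
carry_out(xyz=[[-0.38,0.71,0],[-0.38,0.71,0],[-0.38,0.71,0],[-0.38,0.71,0],[0,0,0],[0,0,0],[0,0,0],[0,0,0]], dr=[[0,0,0],[0,0,0],[0,0,0],[0,0,0],[0,0,-1],[0,0,-1],[0,0,-1],[0,0,-1]], gripper=0.1)

```text
time: 15.5
tool_pos: [535.7, -187.7, 294.9]
tcp_rot: [-3.14, 0.001, 0.744]
contact_force: [-0.2, -0.2, 0.1]
grip_width: 50.6
```

Emit:
carry_out(xyz=[[0,0,0],[0,0,0],[0,0,0],[0,0,0],[0,0,0],[0,0,0],[0,0,0],[0,0,0]], dr=[[0,0,-1],[0,0,-1],[0,0,-1],[0,0,-1],[0,0,-1],[0,0,-1],[0,0,-1],[0,0,-1]])

```text
time: 16.5
tool_pos: [535.8, -187.6, 294.9]
tcp_rot: [-3.14, -0.001, 1.861]
contact_force: [-0.2, -0.2, -0.1]
grip_width: 50.2
```

Emit:
carry_out(xyz=[[0,0,0.8],[0,0,0.8],[0,0,0],[0,0,0]], dr=[[0,0,-0.9],[0,0,-0.47],[0,0,0],[0,0,0]])

```text
time: 17.0
tool_pos: [536.8, -188.1, 201.5]
tcp_rot: [3.141, 0.001, 2.046]
contact_force: [0.4, -0.4, 0.4]
grip_width: 50.9
```

Run:
```python
from h import *
from plant import get_obs
o=get_obs(); print(o['time'],o['tool_pos'],o['tcp_rot'],o['contact_force'],o['grip_width'])
c=shot('wrist','w10')
```

```text
17.0 [ 536.78407601 -188.13867313  201.45003549] [3.14061816e+00 1.47671955e-03 2.04647356e+00] [ 0.35900376 -0.36339319  0.4050256 ] 50.884297682530374
```

View pics/w10.png

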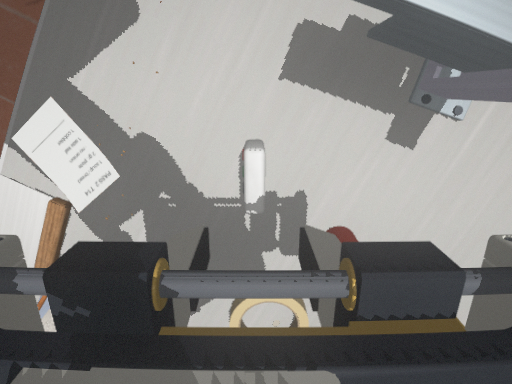

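Run:
```python
from h import *
c=load('w10');cv2.imwrite('pics/z15.png',cv2.resize(c['image'][125:225,225:290],(390,600),interpolation=cv2.INTER_CUBIC))
```

```text
(no output)
```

View pics/z15.png

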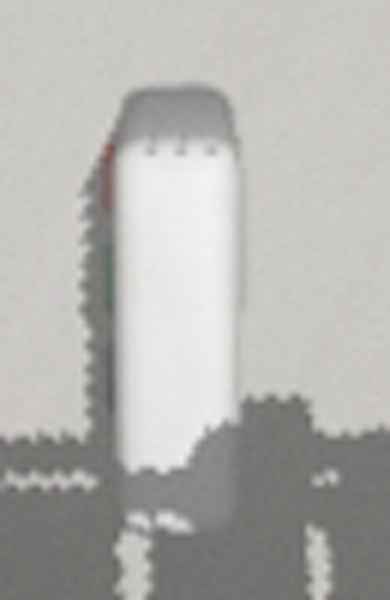

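Run:
```python
from h import *
c=load('w10');s=(65/390,100/600)
P=plane(c,[zz(p,(225,125),s) for p in [(117,145),(238,145),(121,528),(235,528)]],61)
tp=np.array([536.8,-188.1]);a=2.0465
X=np.array([np.cos(a),np.sin(a)]);Y=np.array([np.sin(a),-np.cos(a)])
d=P[:,:2]-tp; t=np.c_[d@X,d@Y]; print(t.round(1)); L=(t[0]-t[2]);Rr=t[1]-t[3]; print(t.mean(0),np.degrees(np.arctan2(L[1],L[0])),np.degrees(np.arctan2(Rr[1],Rr[0])))
```

```text
[[ 31.4  -8.2]
 [ 31.4   9.8]
 [-29.5  -8.2]
 [-29.5   9.9]]
[0.96009292 0.81117587] -0.05033064665711845 -0.09817281411360837
```

Emit:
carry_out(xyz=[[0.01,0.013,0.8],[0,0,0.9],[0,0,0.6],[0,0,0.24],[0,0,0],[0,0,0]], dr=[[0,0,0],[0,0,0],[0,0,0],[0,0,0],[0,0,0],[0,0,0]])

```text
time: 17.8
tool_pos: [537.9, -187.5, 49.8]
tcp_rot: [3.139, 0.003, 2.048]
contact_force: [-0.5, -0.3, -0.6]
grip_width: 50.5
```

Emit:
carry_out(xyz=[[0,0,0],[0,0,0],[0,0,0],[0,0,0],[0,0,0]], dr=[[0,0,0],[0,0,0],[0,0,0],[0,0,0],[0,0,0]], gripper=-0.9)

```text
time: 18.42
tool_pos: [536.6, -186.9, 47.9]
tcp_rot: [3.142, 0.0, 2.048]
contact_force: [0.3, -0.8, 2.1]
grip_width: 19.9
```

Emit:
carry_out(xyz=[[0,0,-0.5],[0,0,-1],[0,0,-1],[0,0,-1],[0,0,-0.5],[0,0,0],[0,0,0],[0,0,0]], dr=[[0,0,0],[0,0,0],[0,0,0],[0,0,0],[0,0,0.7],[0,0,0.7],[0,0,0.72],[0,0,0]])

```text
time: 19.42
tool_pos: [536.3, -186.8, 287.4]
tcp_rot: [-3.141, -0.0, 1.753]
contact_force: [-0.7, -0.4, -0.6]
grip_width: 19.7
```

Emit:
carry_out(xyz=[[0.5,0.18,0],[0.6,0.22,0],[0.7,0.26,0],[0.6,0.22,0],[0.4,0.15,0],[0,0,0],[0,0,0]], dr=[[0,0,0],[0,0,0],[0,0,0],[0,0,0],[0,0,0],[0,0,0],[0,0,0]])

```text
time: 20.3
tool_pos: [567.0, -11.0, 287.4]
tcp_rot: [-3.141, 0.0, 1.753]
contact_force: [-0.2, -0.6, -0.8]
grip_width: 19.8
```

Run:
```python
from h import *
from plant import get_obs
o=get_obs(); print(o['time'],o['tool_pos'],o['tcp_rot'],o['contact_force'],o['grip_width'])
c=shot('wrist','w11')
```

```text
20.3 [566.96175664 -11.04493795 287.44359541] [-3.14097961e+00  3.60383193e-04  1.75281475e+00] [-0.21125626 -0.59461067 -0.75232343] 19.75880677182954
```

View pics/w11.png

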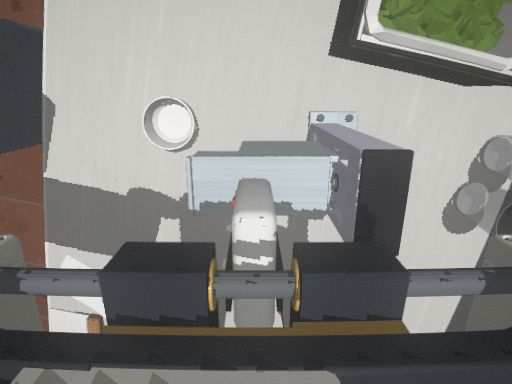

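Emit:
carry_out(xyz=[[0.02,0.02,0.4],[0,0,0.5],[0,0,0.25],[0,0,0],[0,0,0]], dr=[[0,0,0],[0,0,0],[0,0,0],[0,0,0],[0,0,0]])

```text
time: 20.98
tool_pos: [568.7, -9.5, 219.8]
tcp_rot: [3.14, 0.001, 1.751]
contact_force: [-0.3, 0.1, -0.6]
grip_width: 20.0
```

Run:
```python
from h import *
from plant import get_obs
o=get_obs(); print(o['time'],o['tool_pos'],o['tcp_rot'],o['contact_force'],o['grip_width'])
c=shot('wrist','w12')
c=shot('scene','s12');cv2.imwrite('pics/z16.png',cv2.resize(c['image'][140:240,200:320],(720,600),interpolation=cv2.INTER_CUBIC))
```

```text
20.975 [568.66541266  -9.48976598 219.80873659] [3.13981598e+00 6.85782263e-04 1.75144191e+00] [-0.33367998  0.11355713 -0.57966421] 19.97941897751075
```

View pics/w12.png

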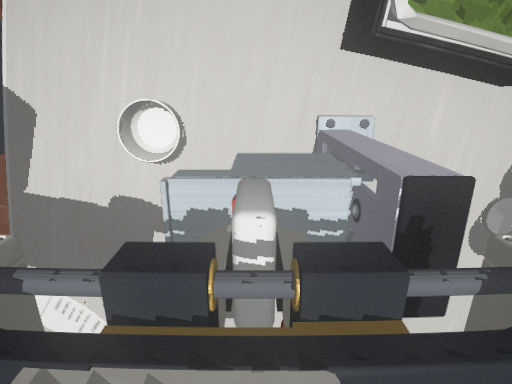

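View pics/z16.png

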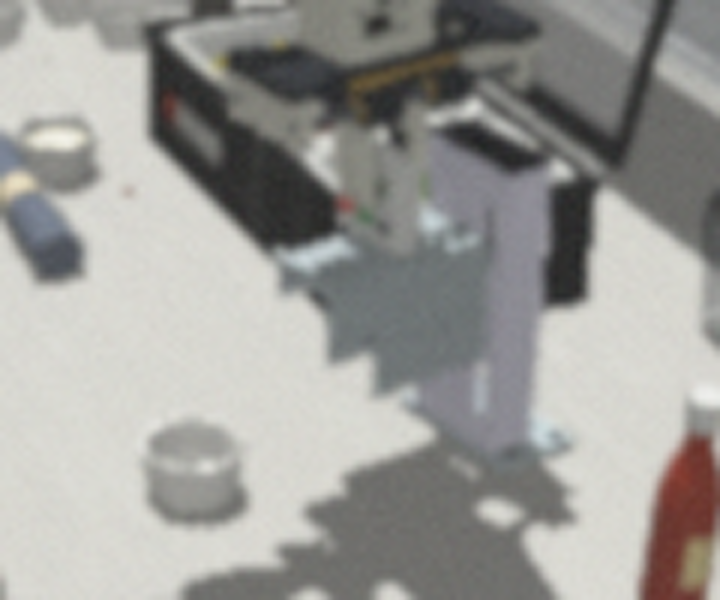

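Emit:
carry_out(xyz=[[0,0,0.04],[0,0,0.03],[0,0,0.02],[0,0,0]], dr=[[0,0,0],[0,0,0],[0,0,0],[0,0,0]])

```text
time: 21.58
tool_pos: [568.0, -9.1, 213.2]
tcp_rot: [-3.141, -0.0, 1.752]
contact_force: [-0.1, 0.6, -1.2]
grip_width: 19.8
```

Emit:
carry_out(xyz=[[0,0,0.015],[0,0,0.01],[0,0,0]], dr=[[0,0,0],[0,0,0],[0,0,0]])

```text
time: 21.95
tool_pos: [568.0, -9.1, 211.7]
tcp_rot: [-3.141, 0.0, 1.752]
contact_force: [0.7, 1.0, -1.2]
grip_width: 20.0
```

Emit:
carry_out(xyz=[[0,0,0.015],[0,0,0.01],[0,0,0]], dr=[[0,0,0],[0,0,0],[0,0,0]])

```text
time: 22.32
tool_pos: [568.0, -9.2, 211.3]
tcp_rot: [3.141, 0.0, 1.752]
contact_force: [-2.3, -0.1, 5.9]
grip_width: 20.0
```

Emit:
carry_out(xyz=[[0,0,-0.01],[0,0,0]], dr=[[0,0,0],[0,0,0]])

```text
time: 22.58
tool_pos: [568.1, -9.2, 211.3]
tcp_rot: [3.141, 0.0, 1.752]
contact_force: [-2.1, -0.4, 3.9]
grip_width: 19.6
```

Emit:
carry_out(xyz=[[0,0,0],[0,0,0],[0,0,0],[0,0,0]], dr=[[0,0,0],[0,0,0],[0,0,0],[0,0,0]], gripper=0.1)

```text
time: 23.08
tool_pos: [568.1, -9.1, 210.7]
tcp_rot: [-3.141, -0.0, 1.752]
contact_force: [-0.4, 0.0, 0.1]
grip_width: 50.0
```

Emit:
carry_out(xyz=[[0,0,-0.3],[0,0,-0.8],[0,0,-0.8],[0,0,0],[-0.7,-0.7,0],[-0.7,-0.7,0],[0,0,0],[0,0,0]], dr=[[0,0,0],[0,0,0],[0,0,0],[0,0,0],[0,0,0],[0,0,0],[0,0,0],[0,0,0]])

```text
time: 24.08
tool_pos: [500.5, -106.7, 324.4]
tcp_rot: [-3.141, -0.001, 1.751]
contact_force: [0.6, 0.2, 0.1]
grip_width: 50.5
```

Run:
```python
from h import *
from plant import get_obs
o=get_obs(); print(o['time'],o['tool_pos'],o['tcp_rot'],o['contact_force'],o['grip_width'])
c=shot('wrist','w13')
c=shot('top','t13')
c=shot('scene','s13');cv2.imwrite('pics/z17.png',cv2.resize(c['image'][140:240,200:320],(720,600),interpolation=cv2.INTER_CUBIC))
```

```text
24.075 [ 500.51724315 -106.7357301   324.39697035] [-3.14122614e+00 -7.04806828e-04  1.75101049e+00] [0.58964815 0.17341202 0.10807266] 50.49722435162517
```

View pics/w13.png

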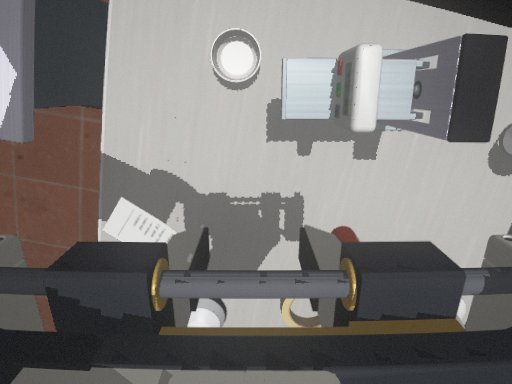

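View pics/z17.png

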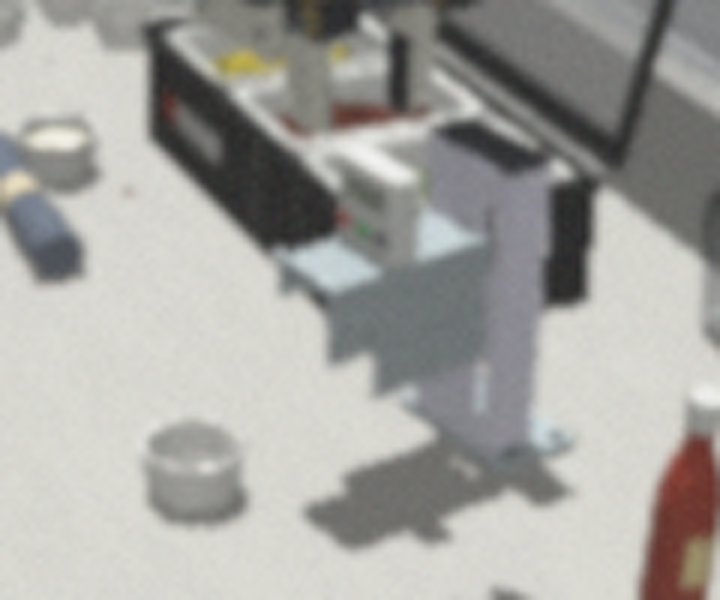

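View pics/t13.png

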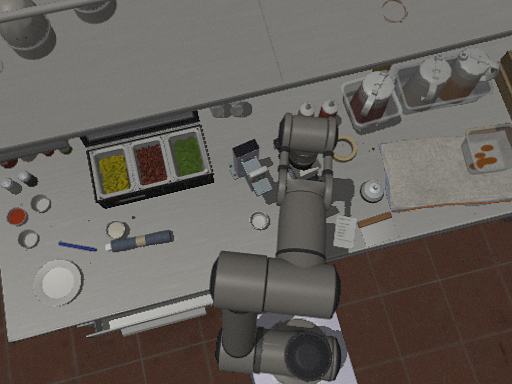

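Run:
```python
from h import *
c=load('w13');cv2.imwrite('pics/z18.png',cv2.resize(c['image'][25:150,270:430],(768,600),interpolation=cv2.INTER_CUBIC))
```

```text
(no output)
```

View pics/z18.png

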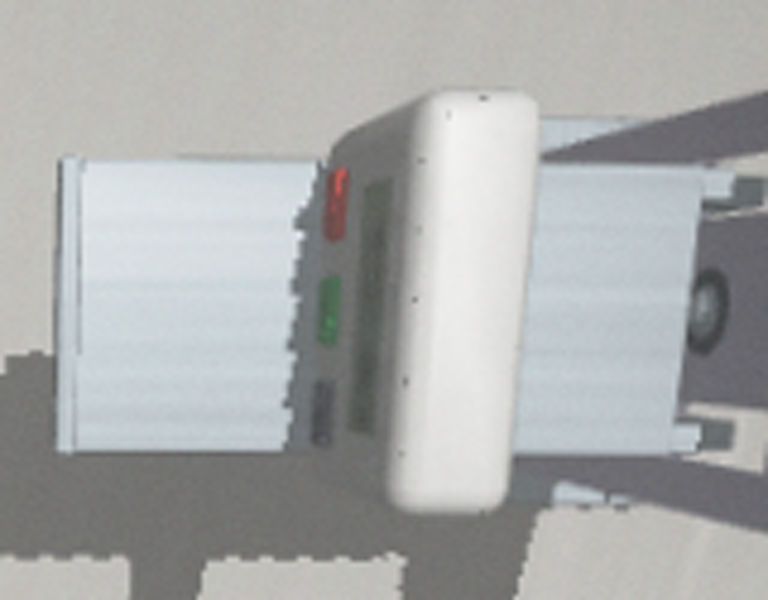

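Run:
```python
from h import *
c=load('w13');s=(160/768,125/600);A=lambda p:zz(p,(270,25),s)
u=np.array([640.3,4.3]);yw=.1812;R=np.array([[np.cos(yw),np.sin(yw)],[-np.sin(yw),np.cos(yw)]])
def Q(n,ps,z): 
    t=(plane(c,[A(p) for p in ps],z)[:,:2]-u)@R.T; print(n,t.round(1).tolist(),t.mean(0).round(1))
Q('timer top',[(415,92),(540,92),(508,512),(387,512)],227)
Q('shelf rear',[(703,168),(671,455)],165)
Q('lip',[(60,157),(57,452)],171)
c9=load('w9')
for p,q in [((60,157),(221.5,207.5)),((57,452),(284.7,207.5)),((703,168),(219.5,57.2)),((671,455),(288.7,57.2))]:
    x,r=tri(c,A(p),c9,q); print(x.round(1),np.round(r,1))
```

```text
timer top [[-85.7, 29.2], [-67.3, 29.5], [-66.0, -31.4], [-85.1, -31.5]] [-76.   -1.1]
shelf rear [[-11.0, 26.0], [-10.5, -27.1]] [-10.7  -0.6]
lip [[-132.4, 25.6], [-131.8, -26.9]] [-132.1   -0.6]
[505.6   6.9 167.3] [0.8 0.8]
[515.7 -46.  168.6] [0.1 0.1]
[625.6  28.2 163.2] [0.1 0.1]
[635.1 -24.2 164.6] [0. 0.]
```

Run:
```python
from h import *
u=np.array([638.8,4.3]);yw=.1812
def W(x,y,z): return [u[0]+np.cos(yw)*x-np.sin(yw)*y,u[1]+np.sin(yw)*x+np.cos(yw)*y,z]
pts=dict(ringtop=(0,-1,158),ringbot=(0,-1,146),tip=(-4,-1,152),flush=(0,-1,152),bartop=(-3,-1,148),barfront=(-6,-1,145),barback=(0,-1,146.5),bartop13=(-3,-1,161),barf13=(-6,-1,158))
for tag,o,s in (('w9',(190,20),(130/780,60/360)),('w6',(150,0),(220/800,140/509)),('w13',(270,25),(160/768,125/600))):
    c=load(tag)
    for n,p in pts.items():
        q=proj(c,[W(*p)])[0]; print(tag,n,(((q-o)+.5)/s-.5).round(0))
```

```text
w9 ringtop [388. 159.]
w9 ringbot [388. 172.]
w9 tip [388. 197.]
w9 flush [388. 165.]
w9 bartop [388. 193.]
w9 barfront [388. 219.]
w9 barback [388. 171.]
w9 bartop13 [388. 181.]
w9 barf13 [388. 208.]
w6 ringtop [395.  30.]
w6 ringbot [394.  54.]
w6 tip [394.  77.]
w6 flush [394.  42.]
w6 bartop [394.  75.]
w6 barfront [393. 105.]
w6 barback [394.  53.]
w6 bartop13 [395.  51.]
w6 barf13 [395.  84.]
w13 ringtop [715. 317.]
w13 ringbot [686. 317.]
w13 tip [681. 316.]
w13 flush [701. 317.]
w13 bartop [677. 316.]
w13 barfront [655. 316.]
w13 barback [687. 317.]
w13 bartop13 [708. 316.]
w13 barf13 [686. 316.]
```

Run:
```python
from plant import close_job,get_obs
print(close_job()); print(get_obs()['time'])
```

```text
the job is handed in; nothing more can be done
None
the job is handed in; nothing more can be done
```

The bracket is hooked into the upper slots and pressed home. The timer stands on its shelf, square across it with the screen facing out. I handed the job in at about 24 s of the 61 s allowed, with the arm clear of everything.

**Bracket:**
- The claws went into the slots without catching, and the cheeks met the face within about 0.5 mm of where I had measured it.
- I lowered it past the catch in the grip until it stopped hard at home height. I then pressed on the shelf top with about 20 N and it did not move further.
- Two-view measurement puts the rear of the shelf at 163 to 165 mm, against 165 mm expected at home.

**Timer:** In the last wrist picture its middle is 76 mm in front of the face (75 mm suggested), about 0.5 mm off the shelf's middle line and square within about 1°.

**Checks that were weaker or disagreed:**
- **Catch:** I judged it from the pictures only. The nose appears to stand out in front of the bar, but it is only a few pixels across. The stop at home height supports it.
- **Shelf tilt:** The front lip measured about 168 mm against 171 mm expected. That could be a droop of about 1° from play in the hooks, or measurement error.
- **Shelf position:** The shelf's camera position came out about 2 to 3 mm further from the face than expected. I put this down to play and calibration error.

None of the moves touched the ramekin, bottle, cutlery roll or bell, though I did not re-measure their positions at the end.

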